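# Measure a kiln prop in the V-bed length gauge

### The arm

A 6-joint arm with a two-finger parallel gripper is mounted at the origin on a cart in front of the work surface, level with it; the furniture and walls round the work are solid. World frame = base frame: x ahead of the robot, y to its left, z up, the work surface at z = 0. Lengths are in m, angles in rad, forces in N, time in s.
With the tool pointing down it reaches from about 0.3 to 0.875 m from the base axis. Payload 6.4 kg.
Tool frame: the origin (TCP) lies midway between the tips of the shut fingers; the grasp point (between the pads) lies 19 mm behind it (grip_point_offset is the distance from the TCP to the grasp point, in m); z points along the fingers, y is the direction in which the jaws open and shut (so a half turn about z gives the same grasp; the last joint's range is limited). The gripper opens to 85 mm and grips with 20 to 120 N. Pads are 22 mm wide; open, the fingers measure 114 mm over their backs; the gripper's body (76 mm by 85 mm) begins 54 mm behind the grasp point. The pads swing forward as they close: fully open they stand 13 mm farther back than shut.
Start: joints at [1.009, 0.181, 1.607, -0, 1.354, -0.206], TCP at [0.2, 0.539, 0.231] pointing down, gripper open.
Joint ranges: [-2.99, 2.99], [-0.89, 2.07], [0.3, 2.58], [-1.14, 4.28], [0, 2.63], [-3.12, 3.12]. Speed limits (rad/s): [2.57, 2.57, 3.01, 3.14, 3.14, 3.14].

### API

Orientations are given as a unit quaternion [w, x, y, z].
In Python, from cell import move_pose, movel, goto_joints, set_gripper, sleep, solve_ik, capture, camera_info, IKError, job_done, recognise, read_time_s, read_joints, read_joint_vel, read_joint_efforts, read_tool_pos, read_eef_rot, read_force, read_torque, read_grip_width, grip_point_offset gives the robot as it stands. Calls block until the motion is done:
- move_pose(position, orientation): joint-space move of the TCP to a pose.
- movel(position, orientation=None, max_speed=0.15): straight line of the TCP; orientation=None keeps the orientation; max_speed is the mean speed in m/s.
- goto_joints(angles): joint-space move.
- set_gripper(opening, force=None): finger opening in m; force is the grip in N (None keeps the last); returns when the fingers have stopped.
- sleep(seconds).
- solve_ik(position, orientation): joint angles nearest the present ones, or None.
- capture(name): name is "side" or "top"; returns the picture (400x640x3 uint8, red, green, blue); there is no depth.
- camera_info(name): a dict with "fx", "fy", "cx", "cy" (pixels), "R" (3x3) and "t" (3): a world point X has camera coordinates R X + t. Camera axes: x right, y down, z forward; pixel columns grow to the right and rows downward; lengths in m; the calibration is good to about 2 mm. A picture is of the moment at which its call begins. camera_info takes no time and is no camera call.
A pose or a line that the arm cannot do raises IKError and nothing moves.
- job_done(): hands the job in, once; it reports no verdict.
Trained networks look in the newest picture that a camera, given by its name, has taken for a name from the list of things; names that differ only in an ending like _2 or _b are one class to them, and where a whole thing is asked for, a point or a joint stands for the part that bears it (a point fixed in the world has none). Each returns a list of dicts, best first, with "p" (0 to 1); they miss things now and then, are a little off and sometimes report something else, mostly with a low value. They report only what shows in the picture. A call takes as long as a camera call.
- recognise(camera, label): "uv" ([column, row] in pixels, amid what is visible of it).
Readings, each from a call of its own:
- read_time_s(): time.
- read_joints(): joint angles.
- read_joint_vel(): joint speeds.
- read_joint_efforts(): joint torques, N m.
- read_tool_pos(): TCP position.
- read_eef_rot(): TCP orientation.
- read_force(): force on the tool from outside, world axes, zero at the start.
- read_torque(): the same for the moment, N m.
- read_grip_width(): finger opening in m.
Only numpy, scipy, OpenCV 4.12 (cv2) and the standard library are available. Lean on these libraries where they do the work, as an engineer would, in place of code of your own. Each camera call takes 0.05 s, during which the arm holds its last target.

### The job

Check the length of the round kiln prop that lies on the bench in front of the length gauge: roll it gently along the bench with your fingertips, up the gauge's ramp and into the V groove, then push the sliding jaw along until the prop is nipped end to end between the jaw and the fixed end stop. Only push: nothing is to be pinched or picked up. Leave the two standing props and the cup where they are.

Things in the scene. Friction and masses are not known exactly. Their poses are not given: they have to be found in the camera images.
- prop: the only kiln prop lying down: a round tube of fired buff clay, 44 mm in diameter, 150 mm long, about 0.36 kg, smooth and dusty (friction about 0.3), free to roll. Origin mid-length on its axis; y is its long axis, x and z turn as it rolls. Starts on the robot's side of the gauge, up to 0.25 rad out of parallel with the groove and, lengthwise, between end stop and jaw.
- gauge: wooden V bed, 372 mm long, fixed. Origin on the bench under the groove's bottom, at half length; y runs left along the groove to the end stop, x away from the robot, z up. Ramp rises from x = -85 mm at bench level to the crest at x = -18, z = 20 mm; then a 90 degree V down to x = 0, z = 2 mm and up to a fence from x = 27 to 46 mm, top at z = 50 mm. A seated prop has its axis at x = 0, z = 33 mm.
- stop_face (a point): middle of the face of the fixed steel end stop at the left end of the groove: at the gauge's x = 0, y = +140 mm, z = 35 mm. The stop covers x = -21 to 27 mm and z = 6 to 62 mm, and is 8 mm thick.
- jaw (a joint): aluminium jaw sliding along the fence, in m: 0 with its face at the gauge's y = -140 mm, growing as it moves in +y towards the stop; 0.13 when a 150 mm prop is nipped. Starts at 0 to 0.03, moves against about 1.5 N of friction and stays where it is left. Its face covers x = -14 to 22, z = 26 to 64 mm; its bridge over the fence is 30 mm long in y, top at z = 64 mm.
- jaw_tab (a point): middle of the flat outer (-y) side of the upright tab on the jaw, the place to push. The tab is 40 mm wide in x, 12 mm thick and stands from z = 64 to 102 mm; this point lies 82 mm above the bench, 16 mm behind the groove line (gauge x) and 30 mm behind the measuring face (gauge -y).
- prop_mid: another kiln prop, 44 mm in diameter, standing upright on its end, 125 mm tall, to the right of the gauge; loose, to be left alone. Origin at the centre of its foot.
- prop_short: a third kiln prop, 44 mm in diameter, standing upright on its end, 100 mm tall, to the right of the gauge; loose, to be left alone. Origin at the centre of its foot.
- cup: small terracotta test cup, 62 mm across, 53 mm high, to the left of the work; loose, to be left alone. Origin at the centre of its foot.

How it is judged:
By the outcome, as a careful person would: the job done as asked, in the order asked, and still so for the second after the job is handed in, with the robot touching nothing.
It also fails if it takes over 53 s, if anything falls off the work surface, if the arm or the gripper's body presses on something with over 40 N, if the wrist force passes 120 N, or if a joint passes its speed limit or range.

## Working session

There is one attempt and no reset: what is moved stays moved. The work goes in short steps, each a Python script; the robot and the scene stay as the last script left them, time stands still between calls to the robot, and variables do not carry over. Pictures are saved under pics/ and viewed, and the job is handed in when it is done.

```bash
ls; mkdir -p pics; python3 - <<'E'
from cell import *
import cv2
for n in("side","top"):
    im=capture(n); cv2.imwrite(f"pics/{n}0.png",im[:,:,::-1])
    c=camera_info(n); print(n,c)
    for l in("prop","gauge","stop_face","jaw","jaw_tab","prop_mid","prop_short","cup"):
        try: print(l,[(r["uv"],r["p"]) for r in recognise(n,l)])
        except Exception as e: print(l,e)
print(read_time_s(),read_tool_pos(),read_eef_rot(),read_grip_width())
E
```

```text
pics
side {'fx': 441.53572921770774, 'fy': 441.53572921770774, 'cx': 317.12813701858, 'cy': 198.87926323757978, 'R': array([[-0.99883225,  0.04427695, -0.0193311 ],
       [ 0.03575612,  0.40839193, -0.9121061 ],
       [-0.03249061, -0.91173219, -0.4094982 ]]), 't': array([0.58898572, 0.03550464, 1.2923442 ])}
prop [([353.0, 212.3], 0.77)]
gauge [([304.1, 215.4], 0.78), ([306.9, 175.3], 0.69)]
stop_face [([305.0, 215.8], 0.61), ([353.5, 213.5], 0.51)]
jaw [([309.5, 178.2], 0.66)]
jaw_tab [([309.3, 175.5], 0.68)]
prop_mid [([349.0, 153.8], 0.82)]
prop_short [([319.9, 155.3], 0.67), ([354.2, 214.8], 0.58)]
cup [([372.2, 292.6], 0.73)]
top {'fx': 369.9512703250915, 'fy': 369.9512703250915, 'cx': 312.71410438486396, 'cy': 191.3156533720693, 'R': array([[ 0.0055278 , -0.99979825, -0.01931094],
       [-0.98531802, -0.0021504 , -0.17071545],
       [ 0.17063948,  0.0199711 , -0.98513112]]), 't': array([-0.00256084,  0.5724026 ,  1.33904585])}
prop [([307.1, 214.1], 0.94)]
gauge [([316.0, 183.2], 0.9), ([355.5, 183.3], 0.59)]
stop_face [([314.1, 184.5], 0.7)]
jaw [([360.7, 179.0], 0.61)]
jaw_tab [([359.1, 184.9], 0.52)]
prop_mid [([417.2, 217.7], 0.59)]
prop_short [([430.8, 195.4], 0.55)]
cup [([205.7, 211.2], 0.53)]
0.9 [0.20030582 0.53899891 0.23126989] [-5.01552486e-06  1.76982629e-01  9.84213975e-01 -1.52682187e-05] 0.08521763541849957
```

```bash
python3 - <<'E'
import cv2
a=cv2.imread("pics/top0.png");cv2.imwrite("pics/top0z.png",cv2.resize(a[130:270,180:460],(784,392),interpolation=cv2.INTER_CUBIC))
a=cv2.imread("pics/side0.png");cv2.imwrite("pics/side0z.png",cv2.resize(a[110:320,220:440],(629,600),interpolation=cv2.INTER_CUBIC))
E
```

```text
(no output)
```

View pics/top0z.png

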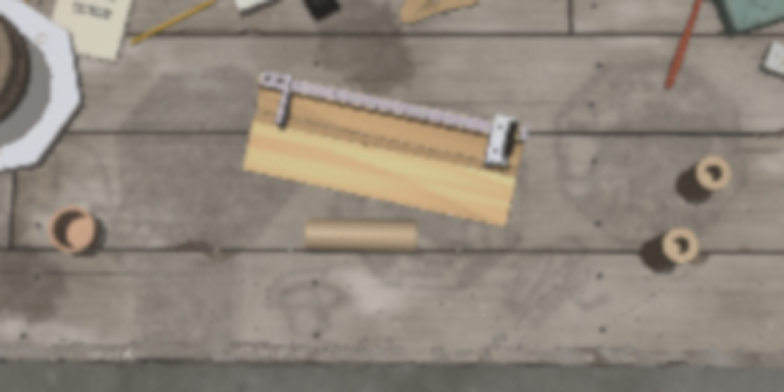

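View pics/side0z.png

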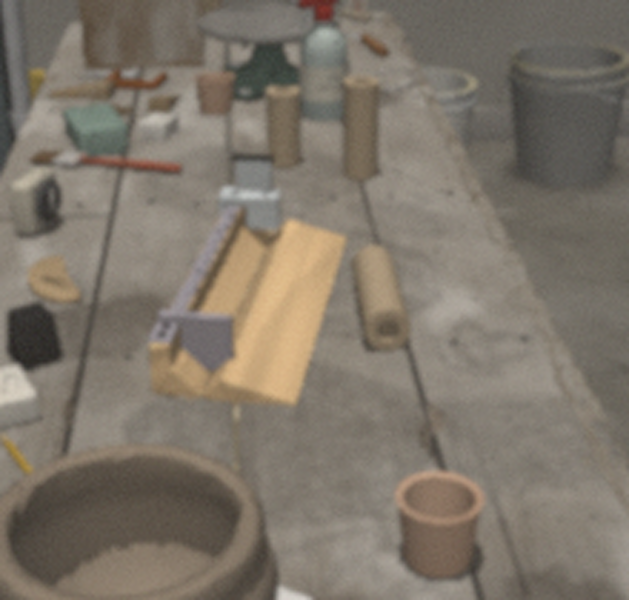

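View pics/top0.png

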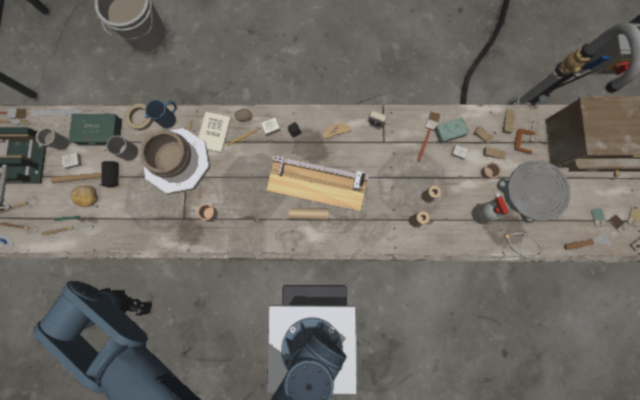

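```bash
python3 - <<'E'
import cv2
a=cv2.imread("pics/top0.png");cv2.imwrite("pics/top0y.png",cv2.resize(a[150:225,260:375],(782,510),interpolation=cv2.INTER_CUBIC))
a=cv2.imread("pics/side0.png");cv2.imwrite("pics/side0y.png",cv2.resize(a[160:260,265:370],(630,600),interpolation=cv2.INTER_CUBIC))
E
```

```text
(no output)
```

View pics/top0y.png

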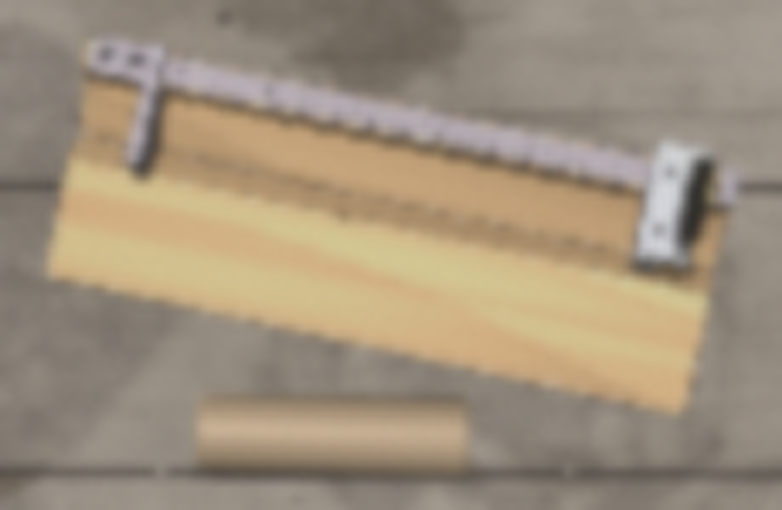

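View pics/side0y.png

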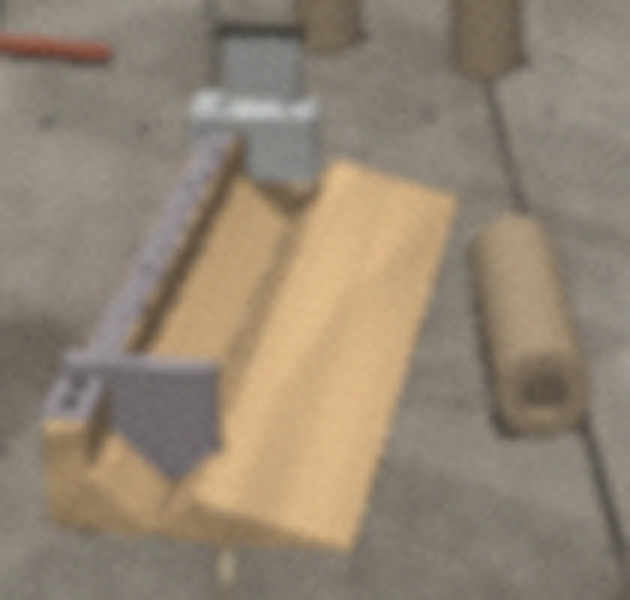

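```bash
cat > h.py <<'E'
import numpy as np
from cell import *
from scipy.optimize import least_squares
from scipy.spatial.transform import Rotation as R
def proj(n,X):
    c=camera_info(n);p=np.asarray(X)@np.array(c["R"]).T+c["t"]
    return np.stack([c["fx"]*p[...,0]/p[...,2]+c["cx"],c["fy"]*p[...,1]/p[...,2]+c["cy"]],-1)
def ray(n,uv,z):
    c=camera_info(n);Rm=np.array(c["R"]);d=Rm.T@np.array([(uv[0]-c["cx"])/c["fx"],(uv[1]-c["cy"])/c["fy"],1]);o=-Rm.T@c["t"]
    return o+d*(z-o[2])/d[2]
T=lambda x,y:(260+(x+.5)/6.8-.5,150+(y+.5)/6.8-.5)
S=lambda x,y:(265+(x+.5)/6-.5,160+(y+.5)/6-.5)
E
python3 - <<'E'
from h import *
g=[("top",T(48,278),(-.085,.186,0)),("top",T(683,414),(-.085,-.186,0)),("top",T(88,38),(.046,.186,.05)),("top",T(78,155),(-.018,.186,.02)),("top",T(708,297),(-.018,-.186,.02)),("top",T(140,174),(-.021,.144,.062)),
("side",S(350,550),(-.085,.186,0)),("side",S(458,198),(-.085,-.186,0)),("side",S(200,490),(-.018,.186,.02)),("side",S(335,160),(-.018,-.186,.02)),("side",S(218,364),(-.021,.14,.062))]
def W(p,X):
    c,s=np.cos(p[2]),np.sin(p[2]);X=np.array(X);return np.array([p[0]+c*X[0]-s*X[1],p[1]+s*X[0]+c*X[1],X[2]])
def f(p,full=False):
    return np.concatenate([proj(n,W(p,X))-uv for n,uv,X in g])
r=least_squares(f,[.55,0,0],loss="soft_l1")
p=r.x;print(p);print(f(p).reshape(-1,2).round(1))
print("ends",ray("top",T(198,433),.022),ray("top",T(468,435),.022),ray("side",S(543,390),.022))
Wi=lambda X:(np.array([[np.cos(p[2]),np.sin(p[2])],[-np.sin(p[2]),np.cos(p[2])]])@(X[:2]-p[:2]))
for X in(ray("top",T(198,433),.022),ray("top",T(468,435),.022),ray("side",S(543,390),.022)):print("gauge",Wi(X))
print("jaw face corner",Wi(ray("top",T(634,263),.064)),Wi(ray("top",T(662,142),.064)),Wi(ray("side",S(318,100),.064)),"tabtop",Wi(ray("side",S(217,28),.102)),Wi(ray("side",S(302,30),.102)))
for l,n,z in(("mid","top",.125),):pass
print("mid/short tops",ray("top",(417.2+6,213),.125),[ray("top",(180+a/2.8,130+b/2.8),z) for a,b,z in((681,246,.125),(713,174,.1),(73,228,.053))])
E
```

```text
[ 0.62665521 -0.01879908 -0.21211716]
[[-0.2  0.3]
 [ 0.3  0.6]
 [ 0.2  0.4]
 [-1.2  0.9]
 [ 0.6  0.1]
 [-1.2 -1.3]
 [ 0.2 -0.5]
 [-0.2 -0.2]
 [-1.2  0.8]
 [-0.  -0.4]
 [ 0.  -1.3]]
ends [0.49248512 0.09087398 0.022     ] [ 0.49187107 -0.05963234  0.022     ] [0.49102756 0.08838145 0.022     ]
gauge [-0.15425246  0.07896816]
gauge [-0.12316665 -0.0682942 ]
gauge [-0.15515261  0.07622464]
jaw face corner [-0.01645564 -0.13707406] [ 0.0531134  -0.13870846] [-0.01417882 -0.15854342] tabtop [ 0.03919444 -0.15913315] [-0.00594299 -0.1611722 ]
mid/short tops [ 0.48334415 -0.38782959  0.125     ] [array([ 0.46635517, -0.38711159,  0.125     ]), array([ 0.56155136, -0.43902352,  0.1       ]), array([0.49478433, 0.39679752, 0.053     ])]
```

```bash
cat >> h.py <<'E'
import cv2
G=np.array([.62666,-.0188,-.21212])
def W(x,y,z):
    c,s=np.cos(G[2]),np.sin(G[2]);return [G[0]+c*x-s*y,G[1]+s*x+c*y,z]
def Wi(X):
    c,s=np.cos(G[2]),np.sin(G[2]);d=np.array(X)[:2]-G[:2];return np.array([c*d[0]+s*d[1],-s*d[0]+c*d[1]])
def Q(extra=0):
    f=np.pi+G[2]+extra;return [0,float(np.cos(f/2)),float(np.sin(f/2)),0]
def st(m=""):
    print(m,"t",round(read_time_s(),2),"F",np.round(read_force(),2),"tcp g",Wi(read_tool_pos()).round(4),round(read_tool_pos()[2],4))
def snap(k):
    a=capture("top");b=capture("side")
    a=cv2.resize(a[150:225,260:375],(782,510),interpolation=cv2.INTER_CUBIC)[:,:,::-1]
    b=cv2.resize(b[140:260,265:370],(525,600),interpolation=cv2.INTER_CUBIC)[:,:,::-1]
    cv2.imwrite(f"pics/t{k}.png",a);cv2.imwrite(f"pics/s{k}.png",b)
E
python3 - <<'E'
from h import *
yc=.008
for e in(0,np.pi/2,-np.pi/2): print(e,solve_ik(W(.016,-.22,.075),Q(e)))
move_pose(W(-.215,yc,.12),Q());st("above")
movel(W(-.211,yc,-.001),max_speed=.1);st("down")
movel(W(-.096,yc,-.001),max_speed=.04);st("pushed")
snap(1)
E
```

```text
0 [-5.63523072e-01  4.93867396e-01  1.53767137e+00 -4.44089210e-16
  1.11005389e+00 -1.92219940e+00]
1.5707963267948966 [-5.63523072e-01  4.93867396e-01  1.53767137e+00 -4.44089210e-16
  1.11005389e+00  2.79018958e+00]
-1.5707963267948966 [-5.63523072e-01  4.93867396e-01  1.53767137e+00 -4.44089210e-16
  1.11005389e+00 -3.51403072e-01]
above t 2.92 F [-0.37  0.37 -0.26] tcp g [-0.2149  0.0085] 0.1202
down t 4.28 F [ 0.82 -1.07 -0.12] tcp g [-0.2105  0.008 ] -0.0005
pushed t 7.3 F [-3.19  0.25  2.29] tcp g [-0.0961  0.008 ] -0.001
```

View pics/t1.png

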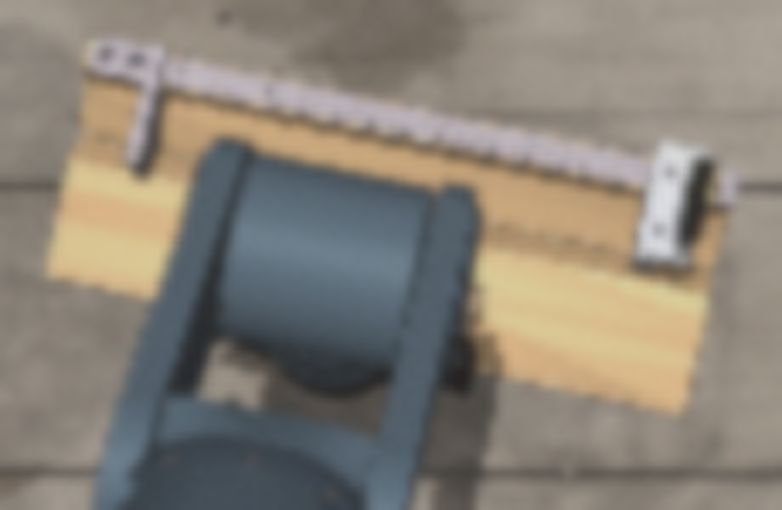

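View pics/s1.png

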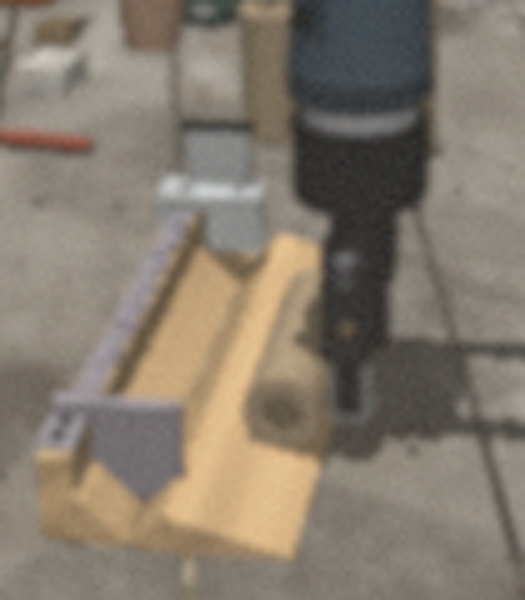

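```bash
python3 - <<'E'
from h import *
print("left end gauge", Wi(ray("side",(321,221.4),.03)))
yc=.008
movel(W(-.038,yc,.015),max_speed=.025);st("pushed")
snap(2)
E
```

```text
left end gauge [-0.0638983   0.08500813]
pushed t 9.96 F [ 0.15 -0.57  1.03] tcp g [-0.0381  0.008 ] 0.015
```

View pics/s2.png

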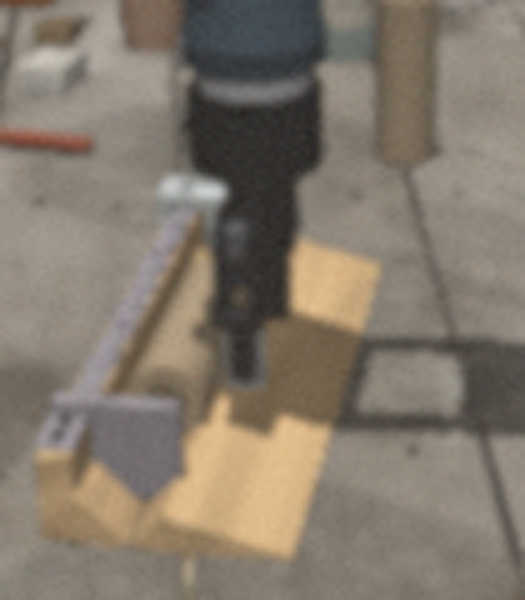

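```bash
python3 - <<'E'
from h import *
movel(W(-.055,.008,.024),max_speed=.06)
movel(W(-.065,.008,.16),max_speed=.15);st("up")
set_gripper(0.0)
move_pose(W(.016,-.225,.16),Q(-np.pi/2));st("over")
snap(3)
E
```

```text
up t 11.58 F [ 0.03  0.45 -0.53] tcp g [-0.0657  0.008 ] 0.1589
over t 13.46 F [-0.35  0.62 -0.21] tcp g [ 0.0158 -0.2244] 0.1598
```

View pics/s3.png

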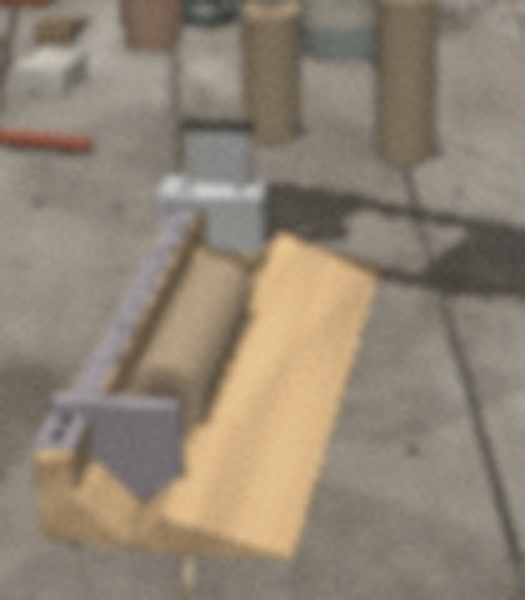

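View pics/t3.png

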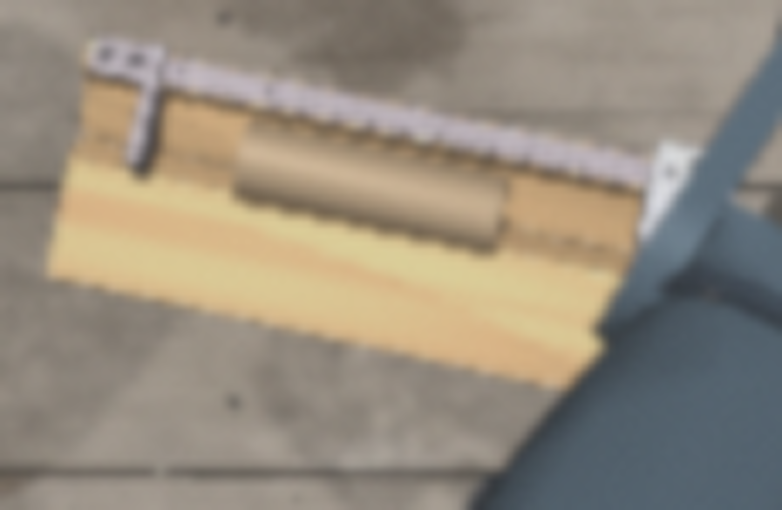

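```bash
python3 - <<'E'
from h import *
X=.016;Z=.075
movel(W(X,-.225,Z),max_speed=.1);st("down")
movel(W(X,-.185,Z),max_speed=.06);st("near")
movel(W(X,-.110,Z),max_speed=.03);st("mid")
movel(W(X,-.064,Z),max_speed=.02);st("close")
yd=np.array([-np.sin(G[2]),np.cos(G[2])])
y=-.064
while y<-.040:
    y+=.001; movel(W(X,y,Z),max_speed=.01)
    f=np.array(read_force())[:2]@yd
    print(round(y,4),round(f,2),Wi(read_tool_pos())[1].round(4),end="; ")
    if f<-9: break
st("end");snap(4)
E
```

```text
down t 14.56 F [ 1.5  -0.2   0.32] tcp g [ 0.0167 -0.2252] 0.0758
near t 15.38 F [ 0.3  -0.74  0.42] tcp g [ 0.0161 -0.185 ] 0.075
mid t 18.02 F [ 0.86 -1.46 -0.24] tcp g [ 0.016  -0.1101] 0.075
close t 20.48 F [ 1.06 -3.85  0.75] tcp g [ 0.0161 -0.064 ] 0.0751
-0.063 -3.78 -0.0629; -0.062 -3.33 -0.0619; -0.061 -3.99 -0.0609; -0.06 -4.5 -0.0599; -0.059 -4.22 -0.0589; -0.058 -3.57 -0.0579; -0.057 -4.51 -0.0569; -0.056 -3.81 -0.0559; -0.055 -3.47 -0.0549; -0.054 -4.78 -0.0539; -0.053 -3.36 -0.0529; -0.052 -3.8 -0.052; -0.051 -4.0 -0.0511; -0.05 -8.3 -0.0511; -0.049 -11.15 -0.0511; end t 24.23 F [ -1.08 -11.17   0.76] tcp g [ 0.016  -0.0511] 0.0751
```

View pics/s4.png

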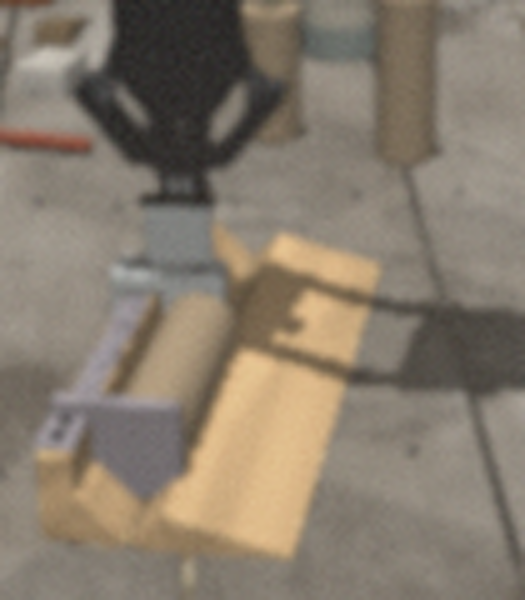

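View pics/t4.png

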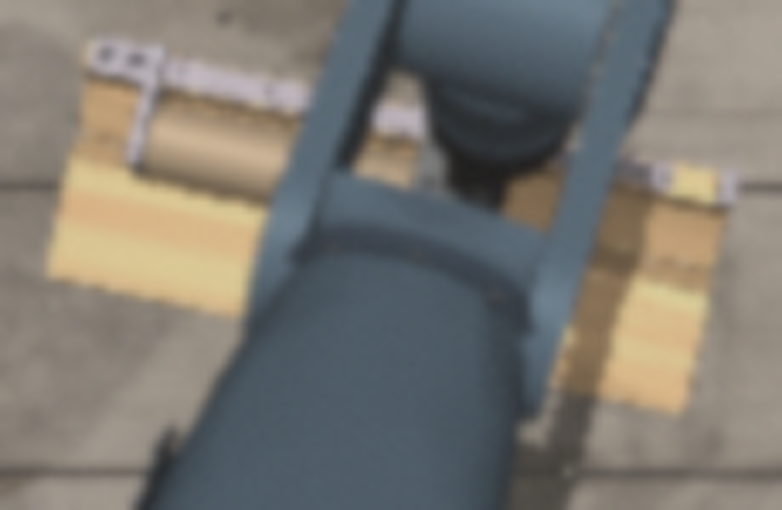

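The side view shows the prop in the V with its left end at the stop. The jaw closed at TCP y = -51.1 mm, where I expected -51. Next I'll back off, lift clear and check.

```bash
python3 - <<'E'
from h import *
X=.016;Z=.075
movel(W(X,-.10,Z),max_speed=.04)
movel(W(X,-.13,.18),max_speed=.12)
move_pose(W(-.16,-.2,.25),Q(-np.pi/2));st("clear")
snap(5)
a=capture("top");cv2.imwrite("pics/full5.png",a[:,:,::-1])
E
```

```text
clear t 27.63 F [ 0.77 -0.31 -1.03] tcp g [-0.1594 -0.1999] 0.2498
```

View pics/s5.png

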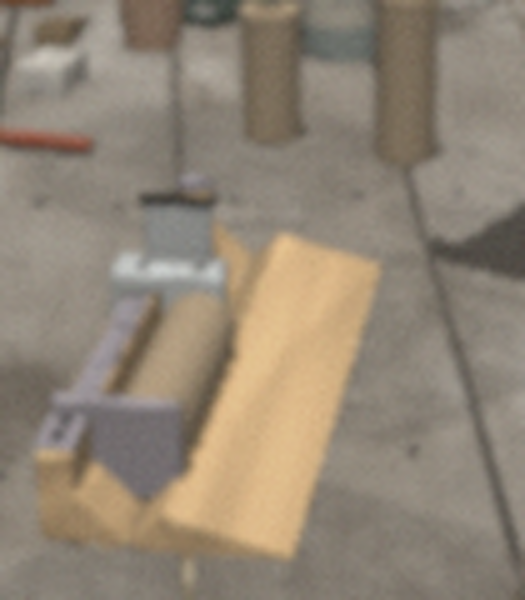

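View pics/t5.png

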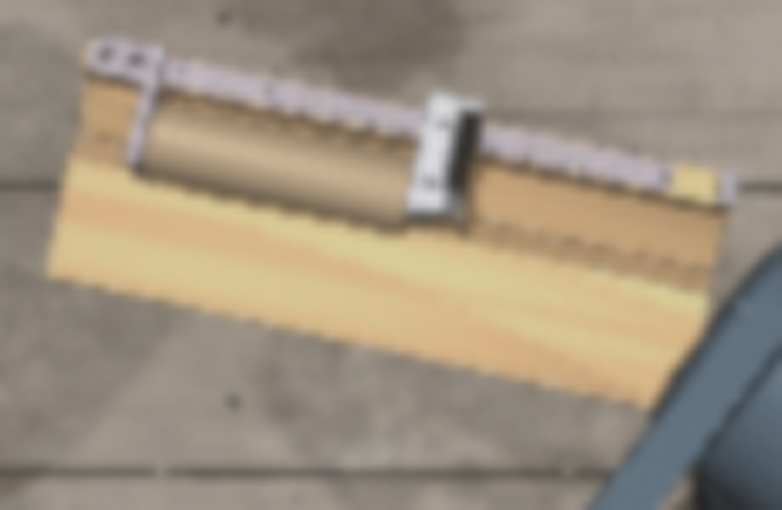

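View pics/full5.png

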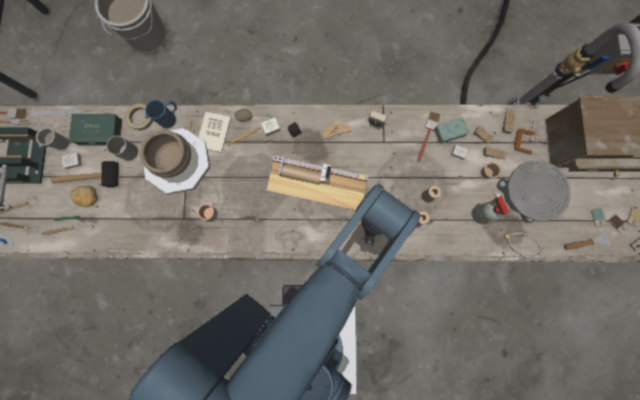

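The prop shows nipped between the stop (top crop about (140,165)) and the jaw (about (415,195)), with no gap at either end. The standing props and the cup have not moved, and the arm is clear.

```bash
python3 - <<'E'
from h import *
job_done()
E
```

```text
the job is handed in; nothing more can be done
```

The prop is seated in the V groove and nipped end to end between the jaw and the fixed stop, and the job is handed in at about 28 s of the 53 s allowed.

- **Rolling:** I rolled the prop along the bench, up the ramp and into the groove with the two open fingertips. Pictures on the ramp and in the groove showed it square to the gauge.
- **Jaw:** I pushed the jaw's tab with the closed fingers. The push force stayed around 4 N, then rose to about 11 N with the fingers stopped at gauge y = -51.1 mm. I expected -51 mm for a 150 mm prop, so the length agrees.
- **Last pictures:** After backing off, there is no visible gap at the stop or the jaw. The two standing props and the cup look unmoved, and the arm is clear of everything.

No check failed or disagreed. One limit: forces were only read between moves, not continuously.

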